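Find the binding key

TASK

Swing each of the three keys of the horn by pressing its touch down, feeling for the one that catches part-way: leave the two free keys standing fully open, and take the catching key only up to where it starts to bind, without forcing it (never more than 20 N on the horn). Only when all three have been tried like this, press the cup of the catching key down again so that it lies shut, with the two free keys still open, and leave the other things on the bench where they are.

Things in the scene. Friction and masses are not known exactly. Their poses are not given: they have to be found in the camera images.
- horn: Brass wind-instrument  tube 400 mm long, about 85 mm thick, flared bell (148 mm) at its +y end, fixed in two wooden cradles. Origin on the table under the tube's axis, midway along the keys; y along the tube, x away from the robot, z up. Three equal keys on top, 100 mm apart: key 0 at y = -100 mm, 1 in the middle, 2 at +100 mm (their touch and cup 14 mm further to +y).
- hinge_mid (a point): Point on the keys' common hinge axis, which runs along the horn's y, 25 mm to the -x side of the horn's origin and 128 mm up. Each key is a seesaw on it: flat steel touch on the -x side, round cup on the +x side. On the -y side of each key a closed steel housing, 62 x 34 mm, top 142 mm above the table, hides the inside of its hinge; it reaches 52 mm to the -x side of the axis.
- key_0 (a joint): Key 0's angle, rad: 0 = cup shut; grows as the touch is pressed and the cup rises, to a stop at 0.70 (fully open). It stays where it is left, without spring; 1 to 2.5 N at the touch (2 to 4 N at the cup) moves a free key. One key of the three, not known which, catches inside its housing somewhere between 0.2 and 0.42 rad: there it meets a hard stop.
- key_1 (a joint): Key 1's angle, rad: 0 = cup shut; grows as the touch is pressed and the cup rises, to a stop at 0.70 (fully open). It stays where it is left, without spring; 1 to 2.5 N at the touch (2 to 4 N at the cup) moves a free key. One key of the three, not known which, catches inside its housing somewhere between 0.2 and 0.42 rad: there it meets a hard stop.
- key_2 (a joint): Key 2's angle, rad: 0 = cup shut; grows as the touch is pressed and the cup rises, to a stop at 0.70 (fully open). It stays where it is left, without spring; 1 to 2.5 N at the touch (2 to 4 N at the cup) moves a free key. One key of the three, not known which, catches inside its housing somewhere between 0.2 and 0.42 rad: there it meets a hard stop.
- touch_0 (a point): Centre of the upper face of key 0's touch, a steel plate 40 mm (x) by 32 mm (y), 5 mm thick, with a white disc, 82 mm from the hinge axis. With the cup shut it stands 0.35 rad above level (its -x end higher), about 156 mm above the table; with the key fully open it points 0.35 rad below level, about 103 mm up. Felt-cushioned: it gives 1 mm per 1.5 N, up to 10 mm. Nothing lies under it.
- touch_1 (a point): Centre of the upper face of key 1's touch, a steel plate 40 mm (x) by 32 mm (y), 5 mm thick, with a white disc, 82 mm from the hinge axis. With the cup shut it stands 0.35 rad above level (its -x end higher), about 156 mm above the table; with the key fully open it points 0.35 rad below level, about 103 mm up. Felt-cushioned: it gives 1 mm per 1.5 N, up to 10 mm. Nothing lies under it.
- touch_2 (a point): Centre of the upper face of key 2's touch, a steel plate 40 mm (x) by 32 mm (y), 5 mm thick, with a white disc, 82 mm from the hinge axis. With the cup shut it stands 0.35 rad above level (its -x end higher), about 156 mm above the table; with the key fully open it points 0.35 rad below level, about 103 mm up. Felt-cushioned: it gives 1 mm per 1.5 N, up to 10 mm. Nothing lies under it.
- cup_0 (a point): Centre of the upper face of key 0's cup, a brass disc of 46 mm diameter, 55 mm from the hinge axis on the +x side. Level and 130 mm above the table when shut; it rises with the key. Felt-cushioned: it gives 1 mm per 1.5 N, up to 10 mm.
- cup_1 (a point): Centre of the upper face of key 1's cup, a brass disc of 46 mm diameter, 55 mm from the hinge axis on the +x side. Level and 130 mm above the table when shut; it rises with the key. Felt-cushioned: it gives 1 mm per 1.5 N, up to 10 mm.
- cup_2 (a point): Centre of the upper face of key 2's cup, a brass disc of 46 mm diameter, 55 mm from the hinge axis on the +x side. Level and 130 mm above the table when shut; it rises with the key. Felt-cushioned: it gives 1 mm per 1.5 N, up to 10 mm.
- driver: Screwdriver lying in front of the horn; a bystander. Origin at its underside.
- pliers: Steel pliers lying on the bench; a bystander. Origin at its underside.
- oil: Small oil bottle, 38 mm across, 75 mm tall; a bystander. Origin at its underside.
- screws: Steel bowl, 70 mm across, 30 mm tall; a bystander. Origin at its underside.
- cork_block: Cork block 60 x 40 x 25 mm; a bystander. Origin at its underside.
- band: Steel band ring, 44 mm across, 14 mm tall; a bystander. Origin at its underside.
- leather_case: Black case 120 x 80 x 30 mm; a bystander. Origin at its underside.

How it is judged (in metres and radians):
On the way:
1. two keys stand open beyond 0.56 rad (of 0.70) while the third, the one that binds, has been lifted beyond 0.14 rad (((value of joint key_0 between 0.14 and 0.56 rad and value of joint each of key_1, key_2 above 0.56 rad) or (value of joint key_1 between 0.14 and 0.56 rad and value of joint each of key_0, key_2 above 0.56 rad) or (value of joint key_2 between 0.14 and 0.56 rad and value of joint each of key_0, key_1 above 0.56 rad))), for 0.2 s.
At the end, for the whole second after the job is handed in: The binding key is shut (below 0.06 rad), the two free keys stand open (above 0.56 rad), all three at rest (((value of joint key_0 below 0.06 rad and value of joint each of key_1, key_2 above 0.56 rad) or (value of joint key_1 below 0.06 rad and value of joint each of key_0, key_2 above 0.56 rad) or (value of joint key_2 below 0.06 rad and value of joint each of key_0, key_1 above 0.56 rad)) and velocity of joint key_0 between -0.05 and 0.05 rad/s and velocity of joint key_1 between -0.05 and 0.05 rad/s and velocity of joint key_2 between -0.05 and 0.05 rad/s); the robot touches nothing.
It fails at once if the robot presses any part of the horn or its keys with more than 20 N (contact force between any of the fingers, the arm and horn above 20 N).
It fails at once if a bystander is moved by more than 30 mm (distance of any of driver, pliers, oil, screws, cork_block, band, leather_case from where it was at the start of the episode above 0.03 m).
It also fails if it takes over 58 s, if anything falls off the work surface, if the arm or the gripper's body presses on something with over 40 N, if the wrist force passes 120 N, or if a joint passes its speed limit or range.

ROBOT

A 6-joint arm with a two-finger parallel gripper is mounted at the origin on the work surface. World frame = base frame: x ahead of the robot, y to its left, z up, the work surface at z = 0. Lengths are in mm, angles in rad, forces in N, time in s.
With the tool pointing down it reaches from about 300 to 775 mm from the base axis. Payload 14.6 kg.
Tool frame: the origin (TCP) lies on the centre line of the jaws, within the pads' length; the fingertips stand manip.tcp_to_tips ahead of it and the grasp point (between the pads) lies 5 mm behind it (manip.tcp_to_tips is the distance from the TCP to the fingertips, in mm); z points along the fingers, y is the direction in which the jaws open and shut (so a half turn about z gives the same grasp; the last joint's range is limited). The gripper opens to 94 mm and grips with 3 to 60 N. Pads are 16 mm wide; open, the fingers measure 119 mm over their backs; the gripper's body (75 mm by 177 mm) begins 78 mm behind the grasp point.
Start: joints at [-1.378, 0.3, 1.521, -0, 1.321, -0.067], TCP at [141.281, -531.535, 219.446] pointing down, gripper open.
Joint ranges: [-3.03, 3.03], [-0.79, 2.21], [0.23, 2.52], [-1.04, 4.18], [0, 3.07], [-2.55, 2.55]. Speed limits (rad/s): [2.22, 2.22, 2.57, 3.14, 3.14, 3.14].

INTERFACE

Orientations are given as [roll, pitch, yaw] about the fixed x, y, z axes, in that order (R = Rz(yaw) Ry(pitch) Rx(roll)).
In Python, from cell import manip, optics, workorder gives the robot as it stands. The module is installed in compiled form; this text tells all that it offers.
- The arm moves only by the tool jog_arm, never from a script. Its argument "deltas" is text: rows parted by semicolons, each of 5 numbers parted by spaces: the shift along the tool's x, y, z in mm, then the turn about the tool's z in rad, then the finger opening in mm, from 0 to 94. In form: tx ty tz twist grip; .... A call has exactly 10 rows; each row is the pose to reach, as a shift and turn from the pose commanded when the call began, along the tool's axes at that moment; what a row does not reach only later rows make up. A row lasts 1/8 s, in which the tool goes at most 62.5 mm and 10.7 degrees, less where a joint would pass 70% of its speed; a pose out of reach is approached as far as the arm can. A call with a gripper value outside its range is refused whole. The fingers move at their own pace and stop on an object; "squeeze" is the grip in N (left out, the last holds). Time passes only in rows, so rows that repeat a pose let the fingers close, or fill a call up. It gives the time, the measured TCP pose, the force and the opening at its end, in the units of the state.
- manip.read_state(): the state, without advancing time (a new reading comes with each control period).
- optics.camera(name): name is "side" or "top"; returns (picture, depth): 420x560x3 uint8, red, green, blue; 420x560 float32, mm along the optical axis (not along the pixel's ray), 0 where there is no reading.
- optics.get_calibration(name): a dict with "intrinsics" (3x3 intrinsics, pixels), "R" (3x3) and "t" (3): a world point X has camera coordinates R X + t. Camera axes: x right, y down, z forward; pixel columns grow to the right and rows downward; lengths in mm; the calibration is good to about 2 mm. A picture is of the moment at which its call begins. get_calibration takes no time and is no camera call.
- workorder.sign_off(): hands the job in, once; it reports no verdict.
The state is a dict: "clock": time; "joints": joint angles; "qd": joint speeds; "effort": joint torques, N m; "eef_pos": TCP position; "eef_rot": TCP orientation; "wrist_force": force on the tool from outside, world axes, zero at the start; "moment": the same for the moment, N m; "finger_gap": finger opening in mm.
Only numpy, scipy, OpenCV 4.12 (cv2) and the standard library are available. Lean on these libraries where they do the work, as an engineer would, in place of code of your own. Each camera call takes 0.05 s, during which the arm holds its last target.

## Working session

There is one attempt and no reset: what is moved stays moved. The work goes in short steps, Python scripts to look and compute and a tool call to move; the robot and the scene stay as the last step left them, time stands still between calls to the robot, and variables do not carry over. Pictures are saved under pics/ and viewed, and the job is handed in when it is done.

Besides the shell and the picture viewer there is one more tool, called after "Request:" as name(argument=value, ...) on one line, values as JSON. jog_arm: Moves the arm, as the interface text tells. Its arguments: {"type":"object","properties":{"deltas":{"type":"string"},"squeeze":{"type":"number"}},"required":["deltas"]}

```bash
mkdir -p pics
python3 - <<'E'
from cell import manip, optics, workorder
import cv2,numpy as np
print(manip.read_state(), manip.tcp_to_tips)
for n in("top","side"):
    p,d=optics.camera(n); cv2.imwrite(f"pics/{n}0.png",p[...,::-1]); np.save(f"{n}0.npy",d); c=optics.get_calibration(n); print(n,c)
E
```

```text
{'clock': 0.0, 'joints': array([-1.37760223e+00,  3.00452782e-01,  1.52156811e+00, -3.67526760e-06,
        1.32072514e+00, -6.66214867e-02]), 'qd': array([-0.00060612,  0.00156999,  0.00034824, -0.00167862,  0.00057115,
       -0.00119751]), 'effort': array([ 1.79240364e-03, -5.31804729e+01, -3.52733696e+01,  7.08770379e-02,
        2.44704355e-02, -8.73143358e-05]), 'eef_pos': array([ 141.23338798, -531.30049711,  218.9018631 ]), 'eef_rot': array([-3.14044160e+00, -7.32308901e-05,  2.59816451e-01]), 'wrist_force': array([ 0.50584399, -0.45912233, -0.12446014]), 'moment': array([-0.09448512, -0.03205626,  0.02611839]), 'finger_gap': 93.91849301766042} 14.0
top {'intrinsics': array([[462.85347204,   0.        , 278.62030462],
       [  0.        , 462.85347204, 211.44472788],
       [  0.        ,   0.        ,   1.        ]]), 'R': array([[-0.00554115, -0.99998266, -0.00199548],
       [-0.99728458,  0.00567272, -0.07342535],
       [ 0.0734354 ,  0.00158321, -0.99729872]]), 't': array([  50.7568663 ,  571.48318493, 1302.63402491])}
side {'intrinsics': array([[415.16052938,   0.        , 273.59311314],
       [  0.        , 415.16052938, 212.77362705],
       [  0.        ,   0.        ,   1.        ]]), 'R': array([[-0.96334751, -0.26797676,  0.01224896],
       [-0.16984436,  0.57395555, -0.80107923],
       [ 0.20764025, -0.77379809, -0.59843299]]), 't': array([ 547.27143071,  186.27144247, 1330.37289235])}
```

View pics/top0.png

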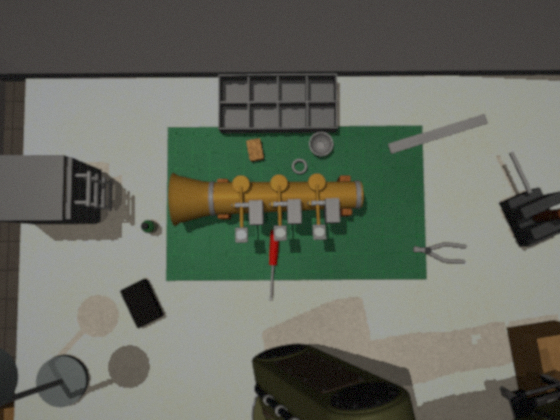

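View pics/side0.png

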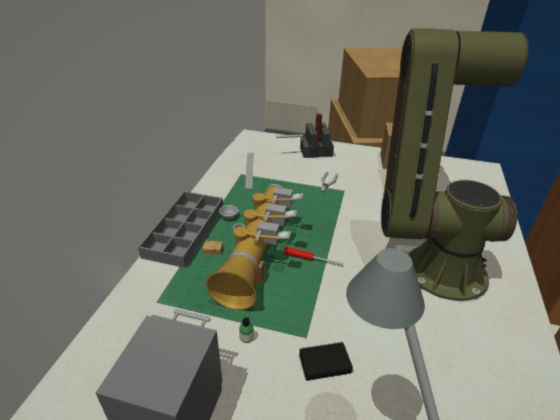

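The top view shows the horn with its bell to the left (+y). The touches are near (241,235), (280,232) and (319,232), and the cups near (241,184), (279,183) and (317,182). The driver lies at about (273,260). I'll enlarge this area and measure it.

```bash
cat > h.py <<'E'
import numpy as np,cv2
from cell import optics
def w(n,u,v,d):
    c=optics.get_calibration(n);K=c["intrinsics"]
    x=np.array([(u-K[0,2])/K[0,0]*d,(v-K[1,2])/K[1,1]*d,d]);return c["R"].T@(x-c["t"])
def ray(n,u,v,z):
    # intersect with height z
    c=optics.get_calibration(n)
    a=w(n,u,v,0.);b=w(n,u,v,1000.);s=(z-a[2])/(b[2]-a[2]);return a+s*(b-a)
E
python3 - <<'E'
from h import *
im=cv2.imread("pics/top0.png");d=np.load("top0.npy")
cv2.imwrite("pics/top0c.png",cv2.resize(im[160:290,160:360],None,fx=4,fy=4,interpolation=cv2.INTER_CUBIC))
for u,v in[(241,235),(280,232),(319,232),(241,184),(279,183),(317,182),(257,212),(294,212),(333,210),(175,200),(362,194)]:
    print(u,v,w("top",u,v,d[v,u]).round(1))
E
```

```text
241 235 [502.1 144.5 149.3]
280 232 [509.   44.1 158. ]
319 232 [508.4 -55.4 159.7]
241 184 [636.7 146.  131.2]
279 183 [638.8  46.  130.8]
317 182 [641.  -54.2 130.1]
257 212 [562.  103.7 138.9]
294 212 [561.3   7.4 140.2]
333 210 [565.8 -94.  141.7]
175 200 [594.2 316.8 142.7]
362 194 [ 610.6 -175.5  111.4]
```

View pics/top0c.png

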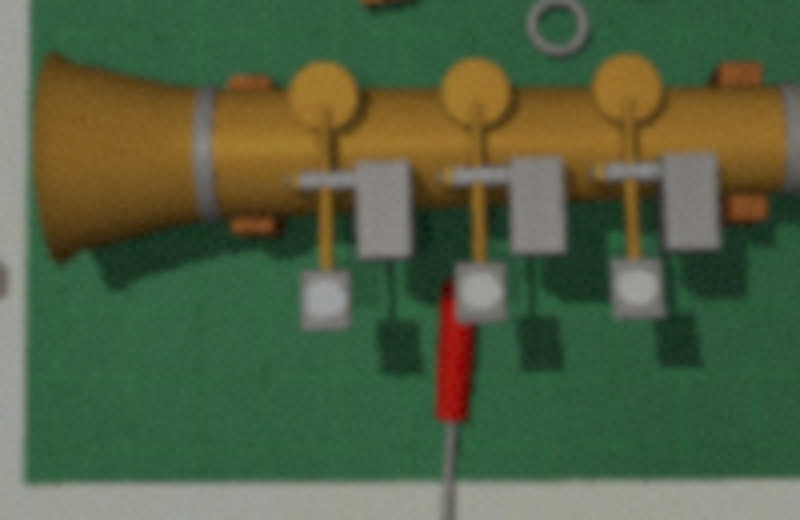

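Run:
```python
from h import *
im=cv2.imread("pics/top0.png");d=np.load("top0.npy")
for u,v in[(241.5,234.3),(280,233),(319.5,232)]:
    a,b=int(round(u)),int(round(v)); dd=np.median(d[b-3:b+4,a-3:a+4]);print(w("top",u,v,dd).round(1))
    print(d[b-8:b+9,a].round(0))
from scipy.spatial.transform import Rotation as R
p=np.array([141.281,-531.535,219.446]);y=.26
Rm=R.from_euler('xyz',[np.pi,0,y]).as_matrix()
for t in([507,-57,189],):print(Rm.T@(np.array(t)-p), Rm.T@(np.array([507,-57,230])-p))
```

```text
[503.9 143.1 150.8]
[1202. 1204. 1192. 1189. 1192. 1192. 1187. 1193. 1187. 1187. 1185. 1187.
 1185. 1183. 1185. 1185. 1179.]
[506.4  44.1 158.6]
[1197. 1195. 1186. 1183. 1188. 1187. 1182. 1182. 1181. 1180. 1177. 1178.
 1181. 1175. 1175. 1180. 1342.]
[508.4 -56.8 158.4]
[1339. 1189. 1187. 1187. 1187. 1186. 1182. 1181. 1181. 1180. 1178. 1179.
 1177. 1180. 1175. 1173. 1337.]
[ 475.42089611 -364.56662592   30.446     ] [ 475.42089611 -364.56662592  -10.554     ]
```

Request:
jog_arm(deltas="48 -36 0 0.03 0; 95 -73 0 0.06 0; 143 -109 0 0.1 0; 190 -146 0 0.12 0; 238 -182 0 0.15 0; 285 -219 5 0.18 0; 333 -255 10 0.21 0; 380 -292 15 0.24 0; 428 -328 22 0.24 0; 475 -364 30 0.24 0", squeeze=10)

```text
clock: 1.35
eef_pos: [507.8, -55.9, 189.2]
eef_rot: [3.142, -0.0, 0.02]
wrist_force: [0.8, 0.2, 0.4]
finger_gap: 0.6
```

Request:
jog_arm(deltas="0 0 3 0 0; 0 0 6 0 0; 0 0 9 0 0; 0 0 12 0 0; 0 0 15 0 0; 0 0 18 0 0; 0 0 21 0 0; 0 0 24 0 0; 0 0 26 0 0; 0 0 27 0 0")

```text
clock: 2.6
eef_pos: [506.8, -57.7, 162.3]
eef_rot: [-3.142, 0.0, 0.02]
wrist_force: [-0.6, 0.1, 1.2]
finger_gap: 0.4
```

```bash
cat > s.py <<'E'
from cell import manip
import numpy as np
s=manip.read_state();print(s["clock"],s["wrist_force"].round(2),s["eef_pos"].round(1), s["eef_pos"][2]-14)
E
cat > snap.py <<'E'
import sys
from h import *
k=sys.argv[1]
for n,(a,b,c,e) in(("top",(160,270,210,360)),("side",(170,260,220,320))):
    p,d=optics.camera(n); np.save(f"{n}{k}.npy",d);cv2.imwrite(f"pics/{n}{k}.png",p[...,::-1])
    cv2.imwrite(f"pics/{n}{k}c.png",cv2.resize(p[a:b,c:e,::-1],None,fx=5,fy=5,interpolation=cv2.INTER_CUBIC))
E
python3 s.py; python3 snap.py 1
```

```text
2.6 [-0.56  0.15  1.19] [506.8 -57.7 162.3] 148.3334860842376
```

View pics/side1c.png

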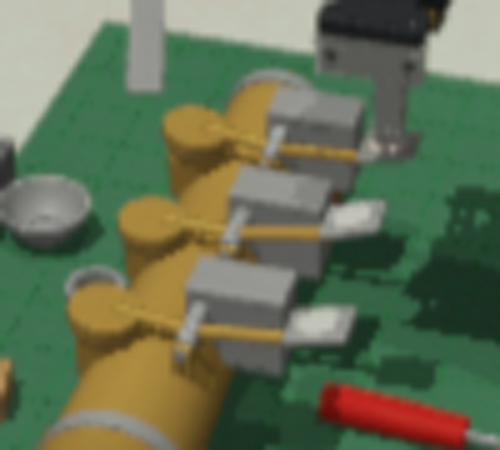

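The side crop shows the tip on touch 0 at about (385,145), and its cup has already risen a little. Force is about 1 N. I'll continue in small steps.

Request:
jog_arm(deltas="0 0 1 0 0; 0 0 2 0 0; 0 0 3 0 0; 0 0 4 0 0; 0 0 5 0 0; 0 0 6 0 0; 0 0 7 0 0; 0 0 8 0 0; 0 0 8 0 0; 0 0 8 0 0")

```text
clock: 3.95
eef_pos: [506.8, -57.7, 154.4]
eef_rot: [-3.142, 0.0, 0.02]
wrist_force: [-0.7, 0.1, 1.4]
finger_gap: 0.2
```

Request:
jog_arm(deltas="0 0 1 0 0; 0 0 2 0 0; 0 0 3 0 0; 0 0 4 0 0; 0 0 5 0 0; 0 0 6 0 0; 0 0 6 0 0; 0 0 6 0 0; 0 0 6 0 0; 0 0 6 0 0")

```text
clock: 5.2
eef_pos: [506.8, -57.7, 148.5]
eef_rot: [3.142, 0.0, 0.02]
wrist_force: [-1.1, 0.4, 1.0]
finger_gap: 0.4
```

Request:
jog_arm(deltas="0 0 1 0 0; 0 0 2 0 0; 0 0 3 0 0; 0 0 4 0 0; 0 0 5 0 0; 0 0 6 0 0; 0 0 7 0 0; 0 0 8 0 0; 0 0 8 0 0; 0 0 8 0 0")

```text
clock: 6.45
eef_pos: [506.9, -57.7, 140.5]
eef_rot: [-3.142, -0.0, 0.02]
wrist_force: [-0.7, 0.0, 1.3]
finger_gap: 0.3
```

Request:
jog_arm(deltas="0 0 1 0 0; 0 0 2 0 0; 0 0 3 0 0; 0 0 4 0 0; 0 0 5 0 0; 0 0 6 0 0; 0 0 7 0 0; 0 0 8 0 0; 0 0 9 0 0; 0 0 9 0 0")

```text
clock: 7.7
eef_pos: [506.8, -57.7, 131.3]
eef_rot: [-3.142, 0.0, 0.02]
wrist_force: [1.4, -0.6, 1.3]
finger_gap: 0.5
```

Key 0 is past 0.42 rad and moved freely all the way. Next I press it to the open stop.

Request:
jog_arm(deltas="0 0 2 0 0; 0 0 4 0 0; 0 0 6 0 0; 0 0 8 0 0; 0 0 10 0 0; 0 0 12 0 0; 0 0 14 0 0; 0 0 15 0 0; 0 0 16 0 0; 0 0 16 0 0")

```text
clock: 8.95
eef_pos: [507.0, -57.7, 115.7]
eef_rot: [3.141, -0.001, 0.02]
wrist_force: [1.5, 1.1, 4.7]
finger_gap: 0.8
```

Key 0 is open at its stop (4.7 N). On to touch 1.

Request:
jog_arm(deltas="0 0 -35 0 0; 0 0 -68 0 0; 0 -34 -68 0 0; 0 -68 -68 0 0; 0 -101 -68 0 0; 0 -101 -63 0 0; 0 -101 -58 0 0; 0 -101 -54 0 0; 0 -101 -50 0 0; 0 -101 -47 0 0")

```text
clock: 10.2
eef_pos: [504.8, 42.9, 162.2]
eef_rot: [3.142, 0.0, 0.019]
wrist_force: [-0.6, 0.2, 1.1]
finger_gap: 0.4
```

```bash
python3 s.py; python3 snap.py 2
```

```text
10.2 [-0.57  0.22  1.11] [504.8  42.9 162.2] 148.17614647273186
```

View pics/side2c.png

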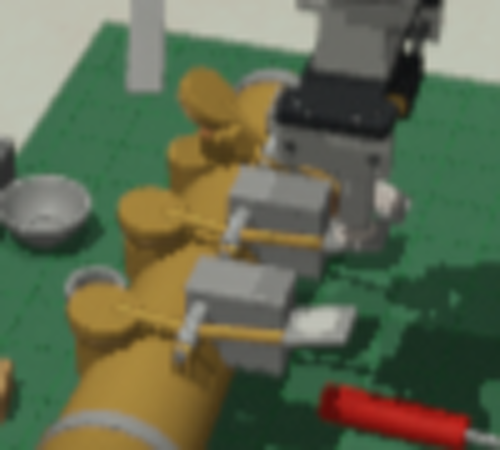

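Key 0's cup stands wide open at about (210,95), and the tip rests on touch 1 at about (355,235). Next I press key 1.

Request:
jog_arm(deltas="0 0 1 0 0; 0 0 2 0 0; 0 0 3 0 0; 0 0 4 0 0; 0 0 5 0 0; 0 0 6 0 0; 0 0 7 0 0; 0 0 8 0 0; 0 0 8 0 0; 0 0 8 0 0")

```text
clock: 11.55
eef_pos: [504.8, 43.2, 154.5]
eef_rot: [-3.142, -0.0, 0.02]
wrist_force: [-1.0, -0.0, 0.7]
finger_gap: 0.5
```

Request:
jog_arm(deltas="0 0 1 0 0; 0 0 2 0 0; 0 0 3 0 0; 0 0 4 0 0; 0 0 5 0 0; 0 0 6 0 0; 0 0 6 0 0; 0 0 6 0 0; 0 0 6 0 0; 0 0 6 0 0")

```text
clock: 12.8
eef_pos: [504.8, 43.2, 148.6]
eef_rot: [-3.142, -0.0, 0.02]
wrist_force: [-4.0, -0.2, 5.3]
finger_gap: 0.5
```

The force jumped to about 6.6 N on key 1, well above the free friction, so key 1 binds at about 0.24 rad. I stop here, lift off and try key 2.

Request:
jog_arm(deltas="0 0 -18 0 0; 0 0 -36 0 0; 0 -34 -36 0 0; 0 -68 -36 0 0; 0 -101 -36 0 0; 0 -101 -32 0 0; 0 -101 -27 0 0; 0 -101 -22 0 0; 0 -101 -17 0 0; 0 -101 -13 0 0")

```text
clock: 14.05
eef_pos: [502.9, 143.9, 161.2]
eef_rot: [3.142, 0.0, 0.019]
wrist_force: [-0.4, -0.5, 1.5]
finger_gap: 0.3
```

```bash
python3 s.py; python3 snap.py 3
```

```text
14.05 [-0.4  -0.53  1.46] [502.9 143.9 161.2] 147.18304886037419
```

View pics/side3c.png

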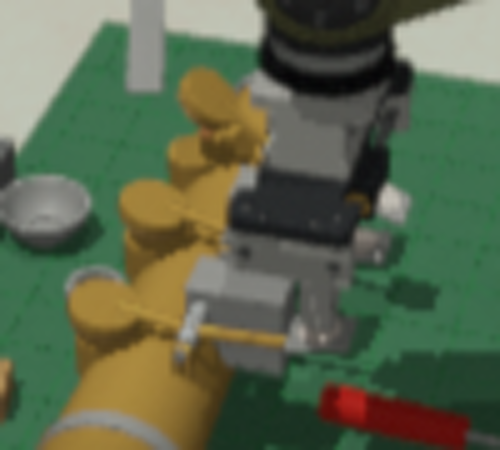

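Key 0 is open, key 1 is partly raised (cup at about (150,205)), and the tip is on touch 2 at about (320,335). Next I feel key 2.

Request:
jog_arm(deltas="0 0 1 0 0; 0 0 2 0 0; 0 0 3 0 0; 0 0 4 0 0; 0 0 5 0 0; 0 0 6 0 0; 0 0 7 0 0; 0 0 8 0 0; 0 0 8 0 0; 0 0 8 0 0")

```text
clock: 15.4
eef_pos: [502.8, 144.2, 153.4]
eef_rot: [-3.142, 0.0, 0.02]
wrist_force: [-0.7, -0.8, 0.9]
finger_gap: 0.6
```

Request:
jog_arm(deltas="0 0 1 0 0; 0 0 2 0 0; 0 0 3 0 0; 0 0 4 0 0; 0 0 5 0 0; 0 0 6 0 0; 0 0 6 0 0; 0 0 6 0 0; 0 0 6 0 0; 0 0 6 0 0")

```text
clock: 16.65
eef_pos: [502.9, 144.2, 147.5]
eef_rot: [-3.142, -0.0, 0.02]
wrist_force: [-0.6, -0.3, 1.1]
finger_gap: 0.6
```

Request:
jog_arm(deltas="0 0 1 0 0; 0 0 2 0 0; 0 0 3 0 0; 0 0 4 0 0; 0 0 5 0 0; 0 0 6 0 0; 0 0 7 0 0; 0 0 8 0 0; 0 0 8 0 0; 0 0 8 0 0")

```text
clock: 17.9
eef_pos: [502.9, 144.2, 139.5]
eef_rot: [-3.142, -0.0, 0.02]
wrist_force: [-1.1, 1.6, 0.9]
finger_gap: 0.6
```

Request:
jog_arm(deltas="0 0 1 0 0; 0 0 2 0 0; 0 0 3 0 0; 0 0 4 0 0; 0 0 5 0 0; 0 0 6 0 0; 0 0 7 0 0; 0 0 8 0 0; 0 0 8 0 0; 0 0 8 0 0")

```text
clock: 19.15
eef_pos: [502.8, 144.2, 131.4]
eef_rot: [-3.142, 0.0, 0.02]
wrist_force: [0.7, -0.6, 1.5]
finger_gap: 0.8
```

Request:
jog_arm(deltas="0 0 2 0 0; 0 0 4 0 0; 0 0 6 0 0; 0 0 8 0 0; 0 0 10 0 0; 0 0 12 0 0; 0 0 14 0 0; 0 0 15 0 0; 0 0 16 0 0; 0 0 16 0 0")

```text
clock: 20.4
eef_pos: [503.0, 144.3, 115.7]
eef_rot: [-3.142, -0.001, 0.02]
wrist_force: [1.8, -0.1, 4.8]
finger_gap: 0.3
```

Key 2 is open at its stop as well. I go up and over to cup 1 at about (638, 46).

Request:
jog_arm(deltas="0 0 -35 0 0; 0 0 -70 0 0; 0 0 -100 0 0; 30 25 -100 0 0; 65 50 -100 0 0; 100 75 -100 0 0; 133 100 -100 0 0; 133 100 -85 0 0; 133 100 -70 0 0; 133 100 -60 0 0")

```text
clock: 21.65
eef_pos: [636.9, 47.6, 174.1]
eef_rot: [-3.141, 0.002, 0.021]
wrist_force: [0.6, 0.5, -0.7]
finger_gap: 0.3
```

```bash
python3 s.py; python3 snap.py 4
python3 - <<'E'
import cv2
a=cv2.imread("pics/side4c.png");b=cv2.imread("pics/top4c.png")
h=450;b=cv2.resize(b,None,fx=.45,fy=.45);a=a
import numpy as np
c=np.zeros((460,a.shape[1]*1+b.shape[1],3),np.uint8);c[:a.shape[0],:a.shape[1]]=a[:460];c[:b.shape[0],a.shape[1]:]=b;cv2.imwrite("pics/both4.png",c);print(c.shape)
E
```

```text
21.65 [ 0.6   0.46 -0.74] [636.9  47.6 174.1] 160.1201987453887
(460, 838, 3)
```

View pics/side4c.png

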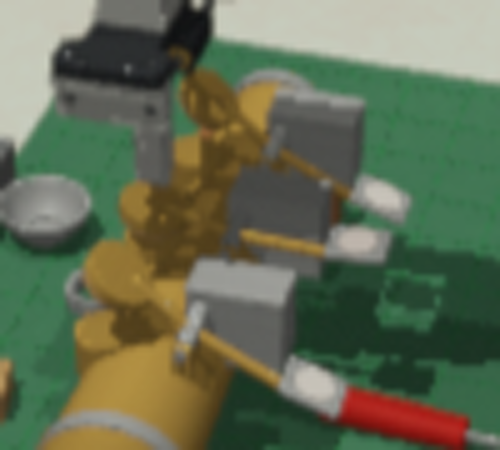

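View pics/top4c.png

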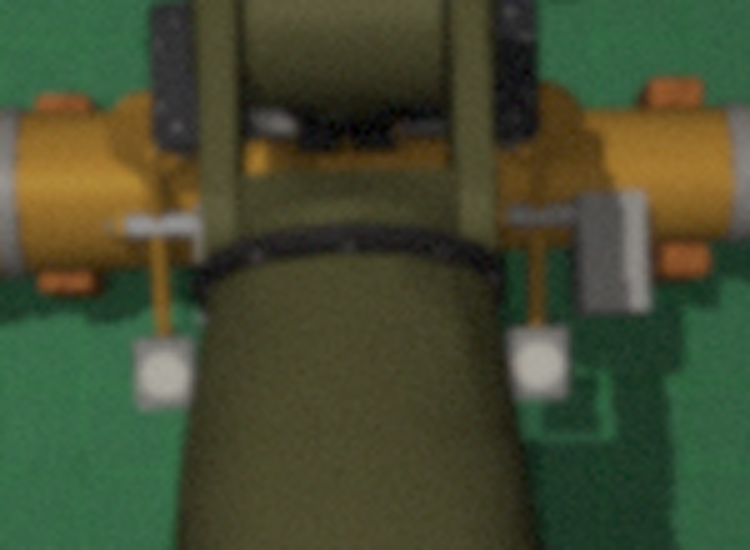

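Keys 0 and 2 stand wide open, key 1 is half raised, and the closed fingers hang right over cup 1 at about (150,175) in the side crop. I press it down in steps.

Request:
jog_arm(deltas="0 0 4 0 0; 0 0 8 0 0; 0 0 12 0 0; 0 0 14 0 0; 0 0 16 0 0; 0 0 18 0 0; 0 0 20 0 0; 0 0 21 0 0; 0 0 22 0 0; 0 0 22 0 0")

```text
clock: 23.0
eef_pos: [637.9, 46.9, 153.5]
eef_rot: [-3.142, -0.0, 0.02]
wrist_force: [3.2, 0.9, 3.3]
finger_gap: 0.4
```

Request:
jog_arm(deltas="0 0 1 0 0; 0 0 2 0 0; 0 0 3 0 0; 0 0 4 0 0; 0 0 5 0 0; 0 0 6 0 0; 0 0 7 0 0; 0 0 7 0 0; 0 0 7 0 0; 0 0 7 0 0")

```text
clock: 24.25
eef_pos: [637.8, 46.9, 146.4]
eef_rot: [-3.142, 0.0, 0.02]
wrist_force: [3.3, 0.4, 2.7]
finger_gap: 0.5
```

Request:
jog_arm(deltas="0 0 1 0 0; 0 0 2 0 0; 0 0 3 0 0; 0 0 4 0 0; 0 0 5 0 0; 0 0 5 0 0; 0 0 5 0 0; 0 0 5 0 0; 0 0 5 0 0; 0 0 5 0 0")

```text
clock: 25.5
eef_pos: [639.6, 47.0, 143.3]
eef_rot: [-3.141, -0.006, 0.02]
wrist_force: [10.3, 1.6, 10.0]
finger_gap: 0.2
```

The last step gave about 14 N, with an unexpected +x component. I stop and look before doing more.

```bash
python3 s.py; python3 snap.py 5; python3 -c "
from cell import manip
print(manip.read_state())"
```

```text
25.5 [10.32  1.58 10.02] [639.6  47.  143.3] 129.34715347046892
{'clock': 25.6, 'joints': array([1.61212259e-02, 5.64078212e-01, 1.32691090e+00, 2.09912058e-04,
       1.24450345e+00, 1.56716149e+00]), 'qd': array([-5.42217482e-05,  1.56518388e-04,  7.88803387e-05, -5.19315487e-04,
       -2.00402912e-04,  6.60714691e-04]), 'effort': array([-7.79807903e-01, -5.92333674e+01, -2.54306513e+01, -4.94284797e-01,
        2.71490313e+00, -4.23318904e-02]), 'eef_pos': array([639.56694406,  46.96728808, 143.38179705]), 'eef_rot': array([-3.14141558, -0.00610076,  0.01968885]), 'wrist_force': array([10.41550232,  2.23125312,  9.96297785]), 'moment': array([ 0.50042917, -2.02582763, -0.01261377]), 'finger_gap': 0.7352065058874508}
```

View pics/side5c.png

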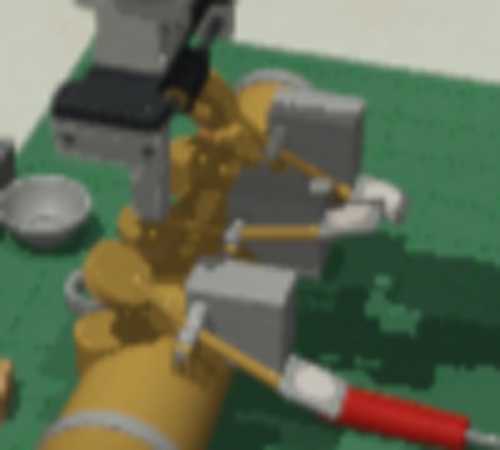

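The moment is consistent with contact at the tip. The +x force looks like the cup dragging the tip along its arc by friction. I lift straight up, move clear and measure.

Request:
jog_arm(deltas="1 0 0 0 0; 1 0 -10 0 0; 1 0 -35 0 0; 1 0 -70 0 0; 0 20 -90 0 0; -20 70 -90 0 0; -40 120 -90 0 0; -60 180 -90 0 0; -80 240 -90 0 0; -100 300 -90 0 0")

```text
clock: 26.85
eef_pos: [542.9, -254.6, 231.0]
eef_rot: [-3.141, 0.002, 0.02]
wrist_force: [0.5, -0.7, 0.2]
finger_gap: 0.4
```

```bash
python3 s.py; python3 snap.py 6
python3 - <<'E'
from h import *
d=np.load("top6.npy")
for u,v in[(241,184),(279,183),(317,182),(241.5,234.3),(280,233),(319.5,232)]:
    a,b=int(round(u)),int(round(v)); print(w("top",u,v,np.median(d[b-2:b+3,a-2:a+3])).round(1))
d0=np.load("top0.npy")
for (u,v) in[(279,183),(280,233)]:
    for D in(d0,d):print([round(float(w("top",u,v+k,np.median(D[v+k,u-3:u+4]))[2]),1) for k in range(-6,7)])
E
```

```text
26.85 [ 0.54 -0.71  0.25] [ 542.9 -254.6  231. ] 217.04637638190644
[631.2 142.6 172. ]
[638.3  46.  134.3]
[635.3 -50.8 171.5]
[505.  146.9 104.4]
[506.5  44.1 156.9]
[510.  -61.4 104.8]
[132.9, 131.3, 131.6, 131.8, 132.5, 131.4, 131.2, 131.3, 131.2, 132.9, 131.7, 132.9, 131.3]
[131.1, 133.0, 133.7, 131.0, 132.0, 131.8, 134.6, 134.6, 134.3, 132.6, 132.6, 131.5, 131.2]
[153.7, 153.2, 156.0, 158.3, 156.4, 157.7, 158.5, 160.2, 160.6, 161.6, 161.1, 162.8, 164.3]
[149.4, 151.5, 154.7, 153.8, 156.8, 157.1, 157.5, 158.0, 158.6, 160.0, 160.3, 159.6, 163.7]
```

View pics/top6c.png

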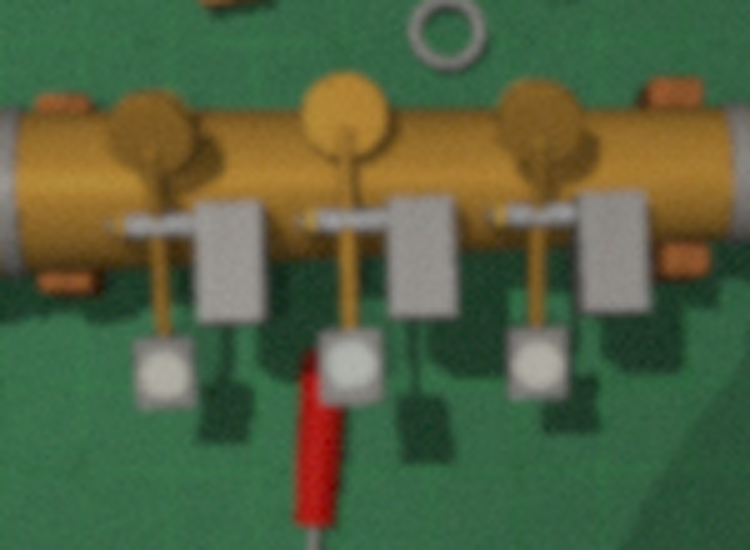

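View pics/side6c.png

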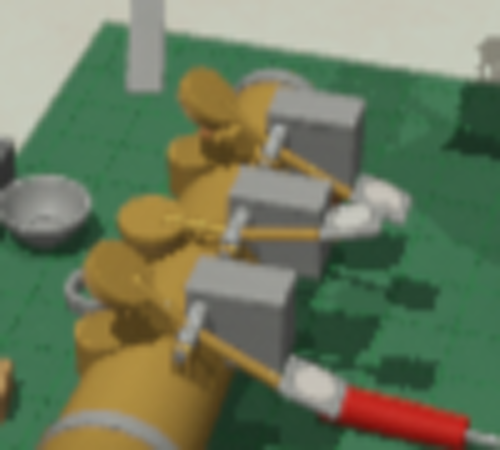

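The top and side crops show keys 0 and 2 wide open (cups at about 172 mm). Cup 1, at about (345,115) in the top crop, looks level. I check its angle with plane fits over several frames.

Run:
```python
from h import *
D=np.median([optics.camera("top")[1] for _ in range(8)],0) 
def fit(D,u0,v0,r,rv):
    P=[]
    for v in range(int(v0-rv),int(v0+rv)+1):
        for u in range(int(u0-r),int(u0+r)+1):
            if D[v,u]>0:P.append(w("top",u,v,float(D[v,u])))
    P=np.array(P);m=np.median(P[:,2]);P=P[abs(P[:,2]-m)<12];c=P.mean(0)
    k=np.linalg.lstsq(np.c_[P[:,:2]-c[:2],np.ones(len(P))],P[:,2],rcond=None)[0]
    return c.round(1),k[:2].round(3),len(P)
d0=np.load("top0.npy")
for n,D_ in(("start",d0),("now",D)):
    print(n)
    print("cup1",fit(D_,279.3,181,5,4),"touch1",fit(D_,280,233,4,5), "touch0",fit(D_,319.5,232,4,5))
    print("box1",fit(D_,294.5,211,4,8))
```

```text
start
cup1 (array([644. ,  45.9, 131.7]), array([ 0.01 , -0.037]), 99) touch1 (array([506.5,  44.2, 158.8]), array([-0.306, -0.012]), 98) touch0 (array([508.4, -55.5, 158.5]), array([-0.325,  0.035]), 99)
box1 (array([563.8,   7.4, 142.3]), array([ 0.023, -0.015]), 153)
now
cup1 (array([643.9,  45.9, 132.1]), array([ 0.029, -0.012]), 99) touch1 (array([506.5,  44.1, 157.5]), array([-0.319,  0.008]), 99) touch0 (array([510. , -60.2, 103.5]), array([0.37, 0.08]), 99)
box1 (array([563.7,   7.4, 142.7]), array([-0.001, -0.01 ]), 153)
```

The fits put key 1 at about 0.02–0.04 rad. It is under the limit, but I want more margin, so I press again a little further out on the cup.

Request:
jog_arm(deltas="22 -60 0 0 0; 44 -120 0 0 0; 66 -180 0 0 0; 88 -240 0 0 0; 107 -299 0 0 0; 107 -299 20 0 0; 107 -299 45 0 0; 107 -299 65 0 0; 107 -299 75 0 0; 107 -299 79 0 0")

```text
clock: 28.6
eef_pos: [645.4, 48.5, 152.3]
eef_rot: [-3.142, 0.0, 0.02]
wrist_force: [-0.0, -0.6, 0.0]
finger_gap: 0.2
```

Request:
jog_arm(deltas="0 0 1 0 0; 0 0 2 0 0; 0 0 3 0 0; 0 0 4 0 0; 0 0 5 0 0; 0 0 6 0 0; 0 0 7 0 0; 0 0 8 0 0; 0 0 8 0 0; 0 0 8 0 0")

```text
clock: 29.85
eef_pos: [645.5, 48.1, 144.5]
eef_rot: [3.142, -0.0, 0.02]
wrist_force: [-0.0, -1.0, 1.7]
finger_gap: 0.3
```

Request:
jog_arm(deltas="0 0 1 0 0; 0 0 1 0 0; 0 0 2 0 0; 0 0 2 0 0; 0 0 3 0 0; 0 0 3 0 0; 0 0 4 0 0; 0 0 4 0 0; 0 0 4 0 0; 0 0 4 0 0")

```text
clock: 31.1
eef_pos: [645.5, 48.2, 140.6]
eef_rot: [-3.142, -0.0, 0.02]
wrist_force: [1.0, -0.1, 5.5]
finger_gap: 0.5
```

Request:
jog_arm(deltas="0 0 1 0 0; 0 0 1 0 0; 0 0 2 0 0; 0 0 2 0 0; 0 0 2 0 0; 0 0 2 0 0; 0 0 2 0 0; 0 0 2 0 0; 0 0 2 0 0; 0 0 2 0 0")

```text
clock: 32.35
eef_pos: [645.6, 48.1, 138.9]
eef_rot: [3.142, -0.001, 0.02]
wrist_force: [0.5, -0.5, 8.1]
finger_gap: 0.5
```

The force now climbs at the felt's own rate (2.6 N for 1.7 mm), so the cup is on its seat. I lift off and check.

Request:
jog_arm(deltas="0 0 -5 0 0; 0 0 -15 0 0; 0 0 -45 0 0; 0 0 -80 0 0; 0 20 -92 0 0; -20 70 -92 0 0; -40 120 -92 0 0; -60 180 -92 0 0; -80 240 -92 0 0; -100 300 -92 0 0")

```text
clock: 33.6
eef_pos: [550.3, -254.4, 229.4]
eef_rot: [-3.141, 0.001, 0.019]
wrist_force: [0.1, -0.6, -0.4]
finger_gap: 0.5
```

```bash
python3 s.py; python3 snap.py 7
python3 - <<'E'
from h import *
D=np.median([optics.camera("top")[1] for _ in range(8)],0) 
def fit(D,u0,v0,r,rv):
    P=np.array([w("top",u,v,float(D[v,u])) for v in range(int(v0-rv),int(v0+rv)+1) for u in range(int(u0-r),int(u0+r)+1) if D[v,u]>0])
    m=np.median(P[:,2]);P=P[abs(P[:,2]-m)<12];c=P.mean(0)
    k=np.linalg.lstsq(np.c_[P[:,:2]-c[:2],np.ones(len(P))],P[:,2],rcond=None)[0]
    return c.round(1),k[:2].round(3)
print("cup1",fit(D,279.3,181,5,4),"touch1",fit(D,280,233,4,5),"touch0",fit(D,319.5,232,4,5),"touch2",fit(D,241.5,235,4,5))
E
```

```text
33.6 [ 0.1  -0.65 -0.45] [ 550.3 -254.4  229.4] 215.44407214789024
cup1 (array([644.2,  45.9, 130.5]), array([-0.021, -0.002])) touch1 (array([506.4,  44.1, 160.4]), array([-0.325,  0.012])) touch0 (array([510. , -60.2, 103.5]), array([0.339, 0.083])) touch2 (array([503.2, 148.3, 102.7]), array([ 0.362, -0.024]))
```

View pics/top7.png

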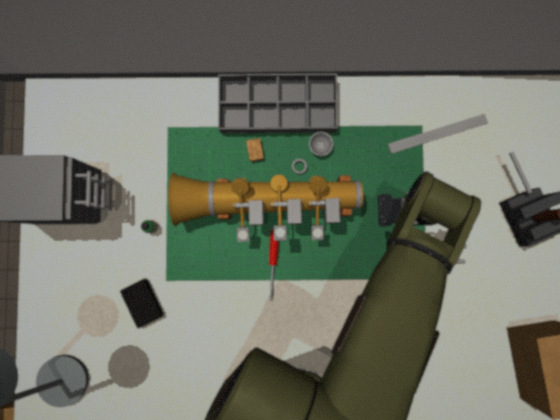

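View pics/side7c.png

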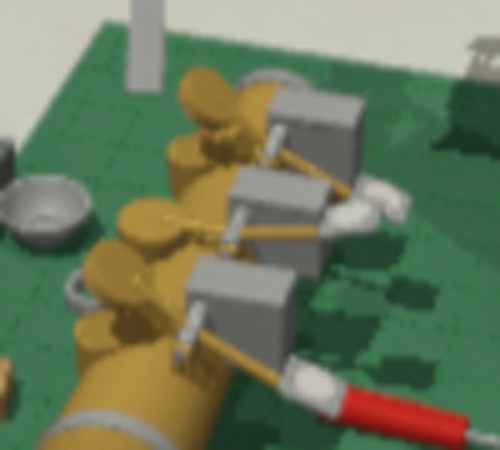

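Cup 1 is down 1.6 mm from the last check and touch 1 is up 2.9 mm, so key 1 is shut. Keys 0 and 2 are open, the bystanders are in place and the arm is clear. I hand in.

```bash
python3 -c "
from cell import workorder
print(workorder.sign_off())"
```

```text
the job is handed in; nothing more can be done
None
```

I tried all three keys: key 1 (the middle one) is the one that catches, and it is now shut. Keys 0 and 2 are standing fully open. I handed the job in at about 34 s; the hand-in gave no verdict.

- **Free keys:** keys 0 and 2 moved at about 1–2 N all the way to their open stop, where I read just under 5 N.
- **Catching key:** key 1 jumped to about 6.6 N at roughly 0.24 rad, so I stopped there and only pressed its cup after key 2 had been tried.
- **First press on cup 1:** this gave about 14 N with an unexpected sideways pull of 10 N, most likely friction along the cup's arc. It left the key about 0.02–0.04 rad open.
- **Second press on cup 1:** I pressed again slightly further out, with no sideways pull, until the cup felt seated at 8 N.

**Last checks:** cup 1 measured level to within 0.02 rad at 130.5 mm, against 130 mm when shut. Touch 1 read 160 mm against the stated 156 mm, but its slope (about 0.31 rad against 0.35) would put the key about 0.04 rad open. That disagrees with the cup, and a single-frame fit at the start was off by a similar amount. Touches 0 and 2 read about 103 mm, which is fully open. In the last picture the bystanders looked unmoved, apart from the pliers, which the arm mostly hid. The arm was clear of everything. The highest force I read at the end of any move was about 14 N, so it should have stayed under the 20 N limit.

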